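# Seat the ejector plate of a vegetable slicer on its drive pin

## Robot

A 7-joint arm with a two-finger parallel gripper is mounted at the origin on the work surface. World frame = base frame: x ahead of the robot, y to its left, z up, the work surface at z = 0. Lengths are in m, angles in rad, forces in N, time in s.
With the tool pointing down it reaches from about 0.425 to 0.925 m from the base axis. Payload 6.8 kg.
Tool frame: the origin (TCP) lies on the front face of the gripper's body, between the roots of the fingers; the fingertips stand 73 mm ahead of it and the grasp point (between the pads) lies 54 mm ahead of it (tips_ahead is the distance from the TCP to the fingertips, in m); z points along the fingers, y is the line along which they close (so a half turn about z gives the same grasp; the last joint's range is limited). The gripper opens to 85 mm and grips with 20 to 120 N. Pads are 22 mm wide; open, the fingers measure 114 mm over their backs; the gripper's body (76 mm by 85 mm) begins 54 mm behind the grasp point. The pads swing forward as they close: fully open they stand 13 mm farther back than shut.
Start: joints at [-1.223, 0.477, 0.022, 1.555, -0.011, 1.109, -0.083], TCP at [0.297, 0.606, 0.304] pointing down, gripper open.
Joint ranges: [-2.96, 2.96], [-0.34, 2.1], [-1.41, 1.46], [0.24, 2.44], [-1.37, 4.51], [0.17, 1.92], [-2.96, 2.96]. Speed limits (rad/s): [2.39, 2.39, 3.14, 3.14, 3.14, 3.14, 3.14].

## Interface

Orientations are given as a unit quaternion [w, x, y, z].
In Python, from workcell import * gives the robot as it stands. The module is installed in compiled form; this text tells all that it offers. Calls block until the motion is done:
- goto(position, orientation): joint-space move of the TCP to a pose.
- move_l(position, max_speed=0.15, ori=None, until_force=None): straight line of the TCP; ori=None keeps the orientation; max_speed is the mean speed in m/s. With until_force (N) it stops when the force on the tool has changed by that much, and returns True; else False.
- set_joints(angles): joint-space move.
- set_gripper(opening, strength=None): opening from 0.0 (shut) to 1.0 (fully open); strength is the grip in N (None keeps the last); returns when the fingers have stopped.
- dwell(seconds).
- ik(position, orientation): joint angles nearest the present ones, or None.
- observe(): the state.
- get_image(name): name is "scene" or "top" or "wrist"; returns the picture (400x640x3 uint8, blue, green, red); there is no depth.
- camera_info(name): a dict with "fov_y" (degrees; the focal length in pixels is half the picture's height over the tangent of half this angle, whatever the lens; pixels are square), "cx", "cy" (the principal point, pixels), "cam_to_world" (4x4, takes a point from camera to world coordinates). Camera axes: x right, y up, looking along -z (the intrinsics and any distortion apply to the point x, -y, -z); pixel columns grow to the right and rows downward; lengths in m; the calibration is good to about 2 mm. A picture is of the moment at which its call begins: read the wrist's pose just before it. camera_info takes no time and is no camera call; for the wrist camera it gives the pose at the moment of the call.
A pose or a line that the arm cannot do raises Unreachable and nothing moves.
- hand_in(): hands the job in; it is judged then, once.
The state is a dict: "clock": time; "joint_pos": joint angles; "joint_velocities": joint speeds; "effort": joint torques, N m; "position": TCP position; "tool_rot": TCP orientation; "wrist_force": force on the tool from outside, world axes, zero at the start; "wrist_torque": the same for the moment, N m; "opening": opening from 0.0 (shut) to 1.0 (fully open); "gripper_force": force on a finger pad.
Only numpy, scipy, OpenCV 4.12 (cv2) and the standard library are available. Lean on these libraries where they do the work, as an engineer would, in place of code of your own. Each camera call takes 0.05 s, during which the arm holds its last target. There are 200 camera calls.

## Task

The slicer's white ejector plate is only perched on the drive pin of its shaft. Push one of its vanes round with a fingertip until the slot in its hub stands over the pin, then press the plate down until it is fully home, and take the hand away. Do not lift the plate off, and leave the other things around the machine where they are.

Things in the scene. Friction and masses are not known exactly. Their poses are not given: they have to be found in the camera images.
- shaft_top (a point): Centre of the flat end of the slicer's upright steel drive shaft: the axis of the plate and of the chamber. z up, 206 mm above the counter. The shaft is 22 mm across; a red line on its end runs from the centre outwards in the direction of the drive pin.
- pin (a point): Top of the steel drive pin, 30 mm out from the shaft axis, 186 mm above the counter. The pin is a level round dowel 8 mm thick that sticks out to one side of the shaft, to 36 mm from the axis, hidden under the plate until the slot is over it. It is fixed and does not turn; its direction differs from start to start.
- slot (a point): Middle of the plate's key slot, 30 mm out from the axis, at the height of the hub's top. The slot is 13 mm wide, open through the whole hub and out to its edge; the hub is 76 mm across, 16 mm high. A red line runs on from the slot to the rim. The plate goes over the pin when this point is straight above pin to within about 2 mm.
- vane_a (a point): Middle of the top edge of one upright vane of the plate, 66 mm from the axis, a quarter turn anticlockwise (seen from above) of the slot. The vane is 6 mm thick, runs radially from 44 to 89 mm from the axis and stands 20 mm above the plate's flat web; its upper edge is blue. Pushing its side turns the plate about the shaft.
- vane_b (a point): The same on the other vane, a quarter turn clockwise of the slot.
- plate_turn (a joint): Angle (rad) of the plate's slot from the drive pin about the shaft, anticlockwise from above positive. 0 and 6.283 (a full turn) both mean slot over pin. It starts anywhere from 0.7 to 5.58, so either way round may be the shorter. It turns both ways without stops against about 0.06 N m of friction and stays where it is left.
- plate_drop (a joint): How far (m) the plate has gone down its shaft: 0 perched on the pin, 0.008 fully home, negative if lifted. A seal grips the shaft: with the slot over the pin it needs about 5 to 7 N of push and then stays down; out of line it cannot go down. It stays level wherever it is pressed.
- web (a point): Point on the upper face of the plate's flat web, 66 mm from the axis, opposite the slot and midway between the vanes: a clear place to press. 191 mm above the counter while perched, 183 mm when home. The plate is white, 188 mm across; the web is 5 mm thick and runs from the hub to the rim. The hub's top is at 202 mm perched, 194 mm home.
- machine: The slicer, lid off, 360 x 240 mm; origin on the counter under the shaft axis. Its grey round chamber, inner radius 104 mm, has its wall top 226 mm above the counter and a chute gap 90 mm wide towards its -y; a flat deck 165 mm above the counter lies towards its +x, with two hinge lugs 230 mm high between. It does not move.
- pan: Steel catch pan 170 x 200 x 65 mm on the counter under the slicer's chute; origin at the centre of its underside. Leave alone.
- pusher: Black plastic feed pusher, 62 mm across and 116 mm tall, standing on the slicer's rear deck about 190 mm from the shaft; origin at the centre of its underside. Leave alone.
- slicing_disc: Steel slicing disc 176 mm across lying on the counter; origin under its centre. Leave alone.
- platter: Glass platter 250 mm across, 22 mm high; origin under its centre. Leave alone.
- jar: Green glass jar with a brass lid, 72 mm across, 110 mm high; origin under its centre. Leave alone.
- mug: White mug 80 mm across, 95 mm high, handle at its +y; origin under its centre. Leave alone.
- bowl: Blue bowl 150 mm across, 65 mm high; origin under its centre. Leave alone.
- spatula: Black-handled spatula lying on the counter, along its own x. Leave alone.

How it is judged:
On the way, in this order (a step that is already met when the one before it is completed fails the run):
1. the plate, still up on the pin, is turned until its slot stands over the pin (horizontal distance between slot and pin below 0.006 m and value of joint plate_drop below 0.005 m), for 0.05 s.
2. the plate is pressed fully home over the pin (horizontal distance between slot and pin below 0.004 m and value of joint plate_drop above 0.0065 m), for 0.2 s.
At the end, for the whole second after the job is handed in: The plate sits at least 6.5 of the 8 mm down on its shaft with the slot within 4 mm of the pin (at 30 mm radius), at rest, and each of the other things is within 20 mm of where it stood (all of step 2 and velocity of joint plate_turn between -0.05 and 0.05 rad/s and distance of each of pan, pusher, slicing_disc, platter, jar, mug, bowl, spatula from where it was at the start of the episode below 0.02 m); the robot touches nothing.
It fails at once if the plate is lifted off the pin by more than 4 mm (value of joint plate_drop below -0.004 m).
It fails at once if one of the other things is moved by more than 20 mm (distance of any of pan, pusher, slicing_disc, platter, jar, mug, bowl, spatula from where it was at the start of the episode above 0.02 m).
It also fails if it takes over 59 s, if anything falls off the work surface, if the arm or the gripper's body presses on something with over 40 N, if the wrist force passes 120 N, or if a joint passes its speed limit or range.

## Working session

There is one attempt and no reset: what is moved stays moved. The work goes in short steps, each a Python script; the robot and the scene stay as the last script left them, time stands still between calls to the robot, and variables do not carry over. Pictures are saved under pics/ and viewed, at most 10 in all, crops included, and the job is handed in when it is done.

```bash
mkdir -p pics; python3 - <<'E'
from workcell import *
import cv2,numpy as np
for n in("scene","top"):
    cv2.imwrite(f"pics/{n}0.png",get_image(n)); c=camera_info(n); print(n,c)
print(observe())
E
```

```text
scene {'fov_y': 53.14696036452207, 'cx': 322.5770000685515, 'cy': 198.56478006159963, 'cam_to_world': array([[ 0.76015858, -0.41855856,  0.49695842,  1.06771877],
       [ 0.64955187,  0.50783775, -0.56584731, -0.69488625],
       [-0.01553401,  0.75293396,  0.65791272,  0.92121659],
       [ 0.        ,  0.        ,  0.        ,  1.        ]])}
top {'fov_y': 54.58034929384541, 'cx': 316.50690881046734, 'cy': 195.18259002161, 'cam_to_world': array([[ 0.00458691,  0.99145796, -0.13034595,  0.30891335],
       [-0.99996173,  0.0055188 ,  0.00678901, -0.03606479],
       [ 0.00745037,  0.13030982,  0.99144533,  1.57531576],
       [ 0.        ,  0.        ,  0.        ,  1.        ]])}
{'clock': 0.1, 'joint_pos': array([-1.22309648,  0.47774596,  0.02230416,  1.55633002, -0.01151061,
        1.10932414, -0.0831284 ]), 'joint_velocities': array([-2.04495869e-04,  3.93191378e-05,  2.81237648e-05, -2.74151507e-03,
       -2.60651591e-04,  1.36409848e-03, -9.36893643e-04]), 'effort': array([ 3.61720617e-03, -5.97764111e+01,  1.61308195e+00, -2.81951076e+01,
        1.26834575e-02,  5.04514479e-03, -3.22596759e-05]), 'position': array([0.2969197 , 0.60572876, 0.3030125 ]), 'tool_rot': array([-1.42720564e-04,  2.25921783e-01,  9.74145083e-01, -8.27894531e-04]), 'wrist_force': array([ 0.21826419,  0.05062964, -0.10258782]), 'wrist_torque': array([-0.03635698,  0.06216751,  0.06198374]), 'gripper_force': 0.0, 'opening': 1.0011445070435034}
```

View pics/top0.png

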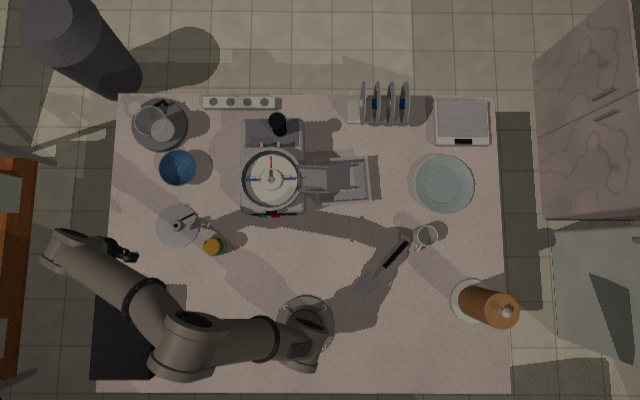

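View pics/scene0.png

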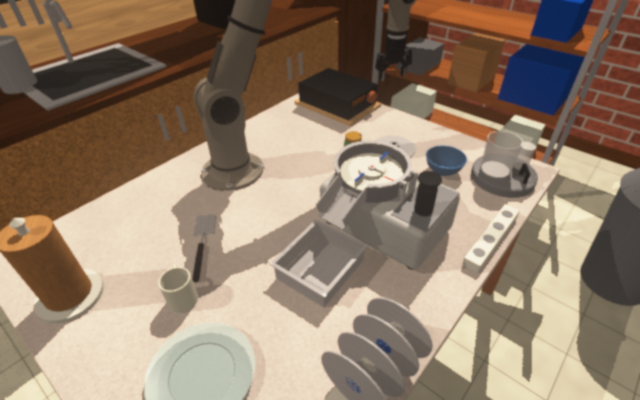

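The top view shows the machine with its shaft at about (271,179). The red slot line points up in the image (+x), and the blue vanes lie left and right. Next I'll locate the shaft and get the wrist camera above it.

```bash
cat > h.py <<'E'
from workcell import *
import cv2,numpy as np
from scipy.spatial.transform import Rotation as R
def ray(c,u,v,z):
    f=200/np.tan(np.radians(c["fov_y"])/2); T=c["cam_to_world"]
    d=T[:3,:3]@np.array([(u-c["cx"])/f,-(v-c["cy"])/f,-1]); o=T[:3,3]
    return o+d*(z-o[2])/d[2]
def proj(c,p):
    f=200/np.tan(np.radians(c["fov_y"])/2); T=c["cam_to_world"]
    q=T[:3,:3].T@(np.asarray(p)-T[:3,3]); return np.array([c["cx"]-f*q[0]/q[2],c["cy"]+f*q[1]/q[2]])
def down(yaw):  # tool down, tool y at angle yaw+90deg... x axis along yaw
    q=(R.from_euler("z",yaw)*R.from_euler("x",np.pi)).as_quat(); return q[[3,0,1,2]]
def yaw_of(q):
    m=R.from_quat(np.asarray(q)[[1,2,3,0]]).as_matrix(); return np.arctan2(m[1,0],m[0,0])
E
python3 - <<'E'
from h import *
print(ray(camera_info("top"),271,179,.206))
o=observe(); c=camera_info("wrist"); 
m=R.from_quat(o["tool_rot"][[1,2,3,0]]).as_matrix()
print("yaw",yaw_of(o["tool_rot"]),c["fov_y"],c["cx"],c["cy"])
print("cam pos in tool",m.T@(c["cam_to_world"][:3,3]-o["position"])); print(m.T@c["cam_to_world"][:3,:3])
p=ray(camera_info("top"),271,179,.206)
b=np.arctan2(p[1],p[0])
for y in np.radians(np.arange(-180,180,30)):
    q=ik([p[0]-.05,p[1],.50],down(y)); print(np.degrees(y).round(), None if q is None else np.round(q,2))
E
```

```text
[0.54645065 0.11770959 0.206     ]
yaw 2.6858142090164687 63.34713405634422 318.46700839159394 206.14840689249075
cam pos in tool [ 0.07764379 -0.00102715 -0.0694428 ]
[[-4.60469121e-04  9.52048965e-01  3.05945349e-01]
 [ 9.99999756e-01  2.77682968e-04  6.40968158e-04]
 [ 5.25277259e-04  3.05945570e-01 -9.52048860e-01]]
-180.0 [-0.63  0.06  0.29  1.67 -0.02  1.41  1.24]
-150.0 [-0.56  0.06  0.22  1.67 -0.01  1.41  1.76]
-120.0 [-0.5   0.07  0.16  1.66 -0.01  1.41  2.28]
-90.0 [-0.45  0.07  0.1   1.66 -0.01  1.41  2.79]
-60.0 [-1.53  0.1   1.31  1.7  -0.1   1.41 -2.82]
-30.0 [-1.53  0.1   1.31  1.7  -0.1   1.41 -2.3 ]
0.0 [-0.97  0.05  0.66  1.69 -0.03  1.41 -1.88]
30.0 [-0.94  0.05  0.63  1.69 -0.03  1.41 -1.36]
60.0 [-0.87  0.06  0.55  1.68 -0.03  1.41 -0.84]
90.0 [-0.84  0.06  0.52  1.68 -0.03  1.41 -0.32]
120.0 [-0.76  0.06  0.44  1.68 -0.02  1.41  0.2 ]
150.0 [-0.69  0.06  0.36  1.67 -0.02  1.41  0.72]
```

```bash
python3 - <<'E'
from h import *
set_gripper(0.0)
goto([.546-.033,.118,.46],down(np.pi))
c=camera_info("wrist"); im=get_image("wrist"); cv2.imwrite("pics/w1.png",im)
np.save("c1.npy",c,allow_pickle=True)
print(observe()["clock"],observe()["position"],proj(c,[.546,.118,.206]))
E
```

```text
2.9167 [0.51284595 0.11912865 0.45963975] [318.7129687  213.14338086]
```

View pics/w1.png

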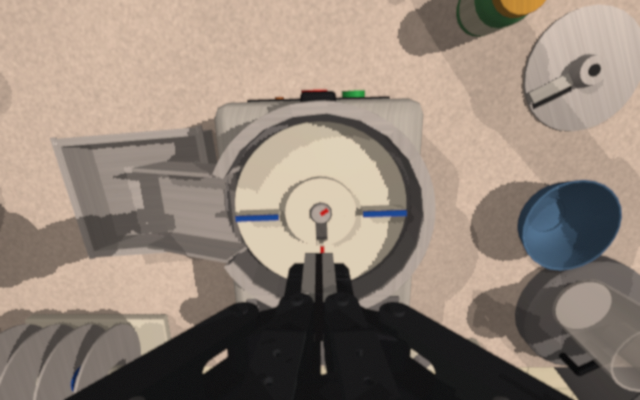

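The wrist view shows the shaft at (321,213), its red pin mark pointing up and to the right (roughly 120° in the world), the slot towards +x, and the vanes at ±y. The slot therefore needs about 120° anticlockwise. I'll take a closer look and measure by colour.

```bash
cat >> h.py <<'E'
def comps(m,amin):
    n,l,s,ce=cv2.connectedComponentsWithStats(m.astype(np.uint8)); return [(s[i,4],ce[i],l==i) for i in range(1,n) if s[i,4]>=amin]
def look(name,drop=0,save=True):
    c=camera_info("wrist"); im=get_image("wrist")
    if save: cv2.imwrite(f"pics/{name}.png",im)
    b,g,r=[im[:,:,i].astype(int) for i in range(3)]
    a=proj(c,[.546,.118,.206]); vv,uu=np.mgrid[:400,:640]; near=np.hypot(uu-a[0],vv-a[1])
    bl=sorted(comps((b>1.5*r)&(b-r>40)&(near<190),40),key=lambda t:-t[0])[:2]
    V=[ray(c,*t[1],.211-drop) for t in bl]
    rd=comps((r>1.5*g)&(r>1.5*b)&(r-g>40)&(near<190),5)
    return c,im,V,[(t[0],t[1],t[2]) for t in rd]
E
python3 - <<'E'
from h import *
goto([.546+.038,.118,.34],down(np.pi))
c,im,V,rd=look("w2")
print(V); ax=(V[0]+V[1])/2; d=V[0]-V[1]; print("axis",ax,"len",np.hypot(*d[:2]),"dir",np.degrees(np.arctan2(d[1],d[0])))
for n,ce,m in rd:
    p=ray(c,*ce,.206); e=p-ax; print(n,ce.round(1),p.round(4),"r",np.hypot(*e[:2]).round(4),"ang",np.degrees(np.arctan2(e[1],e[0])).round(1))
a=proj(c,ax).astype(int); print(a)
cv2.imwrite("pics/w2c.png",cv2.resize(im[max(0,a[1]-100):a[1]+100,a[0]-130:a[0]+130],None,fx=3,fy=3))
E
```

```text
[array([0.54442574, 0.1869486 , 0.211     ]), array([0.54952517, 0.05275278, 0.211     ])]
axis [0.54697546 0.11985069 0.211     ] len 0.13429268106744996 dir 92.1761875608724
121 [328.5 165.8] [0.5444 0.1234 0.206 ] r 0.0044 ang 125.4
185 [325.1 238.6] [0.5947 0.1215 0.206 ] r 0.0477 ang 2.0
[323 171]
```

View pics/w2c.png

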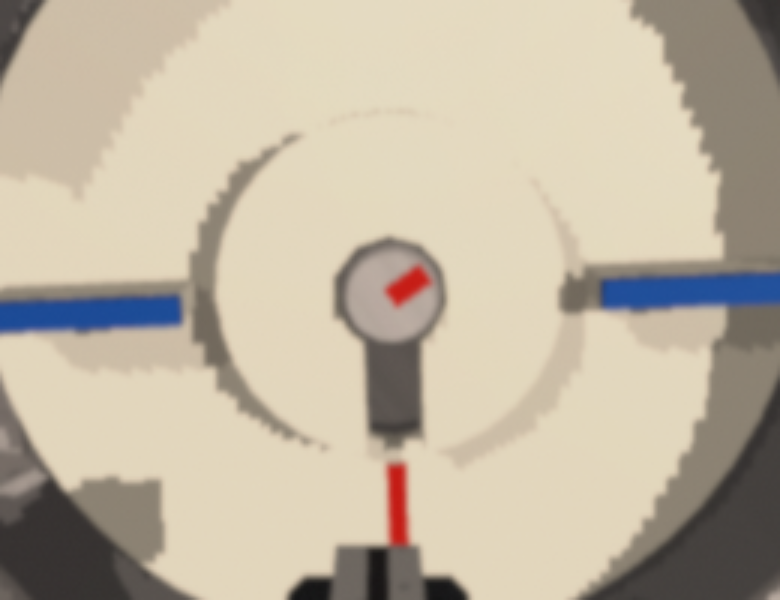

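The slot points at about 2° and the pin mark is at about 125–130°. The plan is to push vane_a anticlockwise from its clockwise side, at 66 mm radius with the fingers shut. First I'll check the pin angle and the arc's IK, then push to about 12° short of the pin.

```bash
cat >> h.py <<'E'
AX=np.array([.547,.1195]); RR=.066
def pose(phi,z,r=RR):
    p=np.radians(phi); return [AX[0]+r*np.cos(p),AX[1]+r*np.sin(p),z],down(p-np.pi/2)
def arc(p0,p1,z,step=8,speed=.05):
    n=max(1,int(np.ceil(abs(p1-p0)/step)))
    for a in np.linspace(p0,p1,n+1)[1:]:
        P,q=pose(a,z); move_l(P,speed,ori=q)
E
cat > ang.py <<'E'
from h import *
def rect(c,m,z):  # long-axis direction of a mask, world degrees, and ends
    v,u=np.nonzero(m); P=np.array([ray(c,a,b,z)[:2] for a,b in zip(u,v)]).astype(np.float32)*1000
    (cx,cy),(w,h),_=cv2.minAreaRect(P); l=cv2.fitLine(P,cv2.DIST_L2,0,.01,.01).ravel()
    return np.degrees(np.arctan2(l[1],l[0])),(cx/1000,cy/1000),(w,h)
E
python3 - <<'E'
from ang import *
c,im,V,rd=look("w2b",save=False)
for n,ce,m in rd: print(n,rect(c,m,.206 if n<150 else .195))
print("shaft ctr px", ); 
P,q=pose(62,.36); print(ik(P,q))
goto(P,q); print(observe()["joint_pos"].round(2),observe()["clock"])
for a in (90,120,150,180,210):
    x=ik(*pose(a,.271)); print(a,None if x is None else np.round(x,2))
E
```

```text
120 (np.float32(-53.3516), (0.5444599609375, 0.12340513610839844), (5.105325698852539, 9.560554504394531))
193 (np.float32(2.829839), (0.6001685791015625, 0.12174935150146485), (22.177549362182617, 4.812777042388916))
shaft ctr px
[-1.23672759  0.61554688  1.28183457  1.71506363 -0.6145162   1.28678715
 -1.87939813]
[-1.24  0.62  1.28  1.72 -0.61  1.29 -1.88] 6.3667
90 [-1.21  0.58  1.1   1.88 -0.59  1.06 -1.44]
120 [-1.22  0.46  1.02  1.95 -0.47  0.99 -1.02]
150 [-1.16  0.35  0.91  2.02 -0.34  0.94 -0.59]
180 [-1.04  0.28  0.8   2.05 -0.25  0.91 -0.1 ]
210 [-0.87  0.26  0.68  2.04 -0.2   0.91  0.44]
```

```bash
python3 - <<'E'
from ang import *
P,q=pose(62,.271); print(move_l(P,.1,until_force=8), observe()["position"].round(4))
arc(62,192,.271)
o=observe(); print(o["clock"],o["position"].round(4),o["wrist_force"].round(2))
c,im,V,rd=look("w3")
print(V)
for v in V: print(np.degrees(np.arctan2(*(v[:2]-AX)[::-1])),np.hypot(*(v[:2]-AX)))
for n,ce,m in rd: print(n,ce,ray(c,*ce,.206),rect(c,m,.206))
E
```

```text
False [0.5784 0.1777 0.2717]
12.9333 [0.4825 0.106  0.271 ] [-0.14  0.38  0.42]
[array([0.60011408, 0.14707986, 0.211     ]), array([0.50515781, 0.09941212, 0.211     ])]
27.440917508248972 0.059847755175413214
-154.35496106363382 0.046414350070226436
1039 [427.56207892 134.18479307] [0.51267827 0.17822531 0.206     ] (np.float32(-63.127712), (0.5131925659179688, 0.17731871032714844), (4.738038063049316, 36.76544952392578))
220 [457.41818182 266.27272727] [0.54443057 0.12354885 0.206     ] (np.float32(-54.842876), (0.544449462890625, 0.12348806762695312), (5.217604637145996, 10.055846214294434))
```

View pics/w3.png

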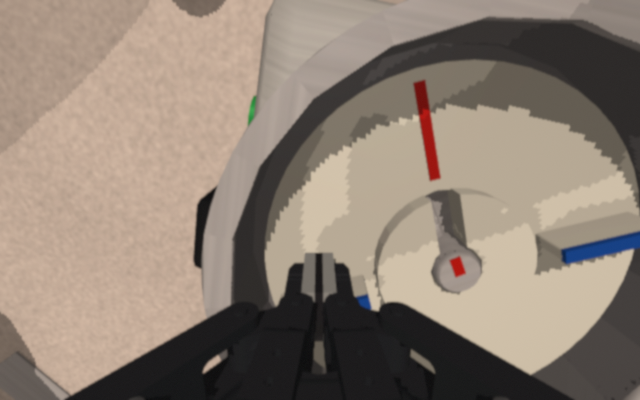

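The finger is behind vane_a, the slot line (about (427,134)) is at 116.9°, and the pin line (457,266) at about 126°. About 9° of turn is left.

```bash
python3 - <<'E'
from ang import *
arc(192,200.5,.271,step=4.3,speed=.03); dwell(.2)
P,q=pose(194,.271); move_l(P,.05,ori=q)
c,im,V,rd=look("w4")
for n,ce,m in rd: print(n,ce,rect(c,m,.206))
# lift and look from above web side as well
P,q=pose(194,.345); move_l(P,.15)
c,im,V,rd=look("w5")
for n,ce,m in rd: print(n,ce,rect(c,m,.206))
print(V,observe()["clock"])
E
```

```text
1032 [413.45348837 138.94379845] (np.float32(-55.0091), (0.5057034301757812, 0.17311056518554688), (4.693747043609619, 37.4113655090332))
218 [457.99082569 267.14220183] (np.float32(-54.063324), (0.5444675903320313, 0.12347969818115234), (5.215787410736084, 9.991338729858398))
506 [382.79249012 124.60869565] (np.float32(-55.055717), (0.5062891235351562, 0.1741207275390625), (4.692977428436279, 41.55080032348633))
103 [414.41747573 214.32038835] (np.float32(-54.10622), (0.5443749389648438, 0.12350709533691406), (5.0470733642578125, 9.808832168579102))
[array([0.60205755, 0.15840326, 0.211     ]), array([0.50283417, 0.08920391, 0.211     ])] 14.8583
```

View pics/w5.png

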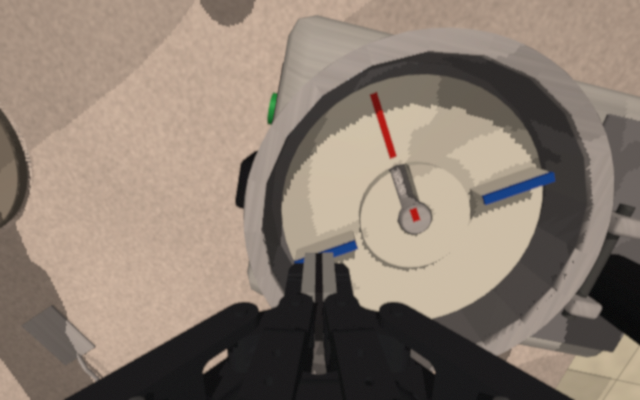

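The steel pin now shows in the slot, and the slot (125.0°) and pin (125.9°) agree to within 1°. Next I'll press on the web opposite the slot.

```bash
python3 - <<'E'
from ang import *
a=np.radians(305); x,y=AX+.064*np.array([np.cos(a),np.sin(a)]); q=down(np.radians(125))
move_l([x,y,.345],.2,ori=q)
move_l([x,y,.285],.15); 
f0=observe()["wrist_force"]
h=move_l([x,y,.250],.02,until_force=18); o=observe(); print(h,o["position"].round(4),(o["wrist_force"]-f0).round(1))
dwell(.4); o=observe(); print(o["position"].round(4),(o["wrist_force"]-f0).round(1))
move_l([x,y,.345],.15)
P,q=pose(194,.345); move_l(P,.2,ori=q)
c,im,V,rd=look("w6",drop=.008)
for n,ce,m in rd: print(n,ce,rect(c,m,.206))
print(V,observe()["clock"])
E
```

```text
True [0.5856 0.068  0.2537] [-3.5  1.9 11.5]
[0.5856 0.0681 0.2539] [-2.1  1.3 11.5]
470 [376.2212766  125.35957447] (np.float32(-52.844826), (0.5029758911132812, 0.17295417785644532), (4.5511393547058105, 40.143924713134766))
104 [413.42307692 214.25      ] (np.float32(-54.94876), (0.5444025268554687, 0.12346060180664062), (5.055870532989502, 9.820950508117676))
[array([0.60053838, 0.16050111, 0.203     ]), array([0.50240984, 0.08648355, 0.203     ])] 19.6083
```

View pics/w6.png

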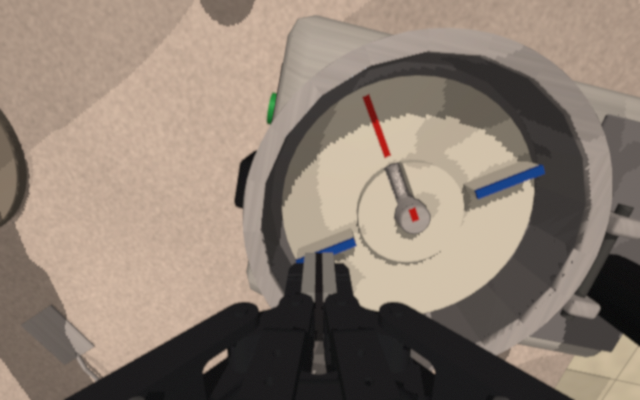

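The plate has dropped over the pin: the tip stopped at about 0.181 m against a nominal 0.183 m for home. A second, firmer press will confirm it's bottomed, then I'll retreat and hand in.

```bash
python3 - <<'E'
from ang import *
a=np.radians(306); x,y=AX+.064*np.array([np.cos(a),np.sin(a)]); q=down(np.radians(125))
move_l([x,y,.345],.2,ori=q)
move_l([x,y,.275],.12); f0=observe()["wrist_force"]
h=move_l([x,y,.248],.02,until_force=25); o=observe(); print(h,o["position"].round(4),(o["wrist_force"]-f0).round(1))
dwell(.3)
move_l([x,y,.40],.15); dwell(.3)
o=observe(); print(o["clock"],o["wrist_force"].round(2))
print(hand_in())
E
```

```text
True [0.5875 0.0693 0.2531] [-3.2  1.6 14.8]
24.0417 [-0.72 -0.21 -0.15]
the job is handed in; nothing more can be done
None
```

I turned the plate until its slot was over the pin, pressed it home (a second, firmer press stopped within 1 mm of the first), took the hand clear and handed the job in at about 24 s; no verdict was returned.

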